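# Power up the bench: three switch boxes in their order

### The job

Power up the bench by pressing its switch keys fully in with the fingertips, gently and in this order: first the round disc key, then the long bar key, then the small square key; each stays in by itself. Leave the cross-shaped key out. Do not lift, tip or shift the boxes, and leave the other things on the worktop where they are.

Things in the scene. Friction and masses are not known exactly. Their poses are not given: they have to be found in the camera images.
- round_top (a point): centre of the top face of the round key, which is a round disc, 34 mm across, black plastic, standing in the middle of the top of a loose grey metal switch box (78 x 78 mm, 50 mm high, 0.9 kg, on rubber feet; axes: z up, x and y along the box's sides). As found the key's top is 20 mm above the box's top, so 70 mm above the worktop; fully in and let go, 8 mm above the box's top
- round_key (a joint): how far the round key is pressed in, m: 0 as found (out), 0.012 at its stop (fully in). It slides straight down against a steady resistance of 3 N to a stop and stays where it is left. The cap that the finger meets is springy: it yields about 0.4 mm per newton, up to 5 mm, and comes back when let go, so the finger travels 1.2 mm more than the key while it slides and feels a soft rise at the stop
- round_box: the grey box that carries the round key; origin at the centre of its underside, on the worktop
- bar_top (a point): centre of the top face of the bar key, which is a long bar, 52 mm by 16 mm, its length along the box's y axis, black plastic, standing in the middle of the top of a loose grey metal switch box (78 x 78 mm, 65 mm high, 0.9 kg, on rubber feet; axes: z up, x and y along the box's sides). As found the key's top is 20 mm above the box's top, so 85 mm above the worktop; fully in and let go, 8 mm above the box's top
- bar_key (a joint): how far the bar key is pressed in, m: 0 as found (out), 0.012 at its stop (fully in). It slides straight down against a steady resistance of 3 N to a stop and stays where it is left. The cap that the finger meets is springy: it yields about 0.4 mm per newton, up to 5 mm, and comes back when let go, so the finger travels 1.2 mm more than the key while it slides and feels a soft rise at the stop
- bar_box: the grey box that carries the bar key; origin at the centre of its underside, on the worktop
- square_top (a point): centre of the top face of the square key, which is a small square block, 26 mm by 26 mm, black plastic, standing in the middle of the top of a loose grey metal switch box (78 x 78 mm, 42 mm high, 0.9 kg, on rubber feet; axes: z up, x and y along the box's sides). As found the key's top is 20 mm above the box's top, so 62 mm above the worktop; fully in and let go, 8 mm above the box's top
- square_key (a joint): how far the square key is pressed in, m: 0 as found (out), 0.012 at its stop (fully in). It slides straight down against a steady resistance of 3 N to a stop and stays where it is left. The cap that the finger meets is springy: it yields about 0.4 mm per newton, up to 5 mm, and comes back when let go, so the finger travels 1.2 mm more than the key while it slides and feels a soft rise at the stop
- square_box: the grey box that carries the square key; origin at the centre of its underside, on the worktop
- cross_top (a point): centre of the top face of the cross key, which is a plus-shaped cross, 44 mm over its 14 mm wide arms, black plastic, standing in the middle of the top of a loose grey metal switch box (78 x 78 mm, 56 mm high, 0.9 kg, on rubber feet; axes: z up, x and y along the box's sides). As found the key's top is 20 mm above the box's top, so 76 mm above the worktop; fully in and let go, 8 mm above the box's top
- cross_key (a joint): how far the cross key is pressed in, m: 0 as found (out), 0.012 at its stop (fully in). It slides straight down against a steady resistance of 3 N to a stop and stays where it is left. The cap that the finger meets is springy: it yields about 0.4 mm per newton, up to 5 mm, and comes back when let go, so the finger travels 1.2 mm more than the key while it slides and feels a soft rise at the stop
- cross_box: the grey box that carries the cross key; origin at the centre of its underside, on the worktop
- tip_tin: bystander, loose: round tin, 52 mm across, 26 mm high; origin at the centre of its underside; not to be disturbed
- hex_keys: bystander, loose: folding hex key set, 88 x 24 x 18 mm; origin at the centre of its underside; not to be disturbed
- tape_black: bystander, loose: roll of black tape, 53 mm across, 19 mm high; origin at the centre of its underside; not to be disturbed
- relay_carton: bystander, loose: small cardboard carton, 70 x 110 x 32 mm; origin at the centre of its underside; not to be disturbed
- marker_black: bystander, loose: black felt marker lying down, 16 mm thick, 120 mm long; origin at the centre of its underside; not to be disturbed
- magnifier_lamp: obstacle, to be kept clear of: magnifier lamp clamped to the worktop's front edge at the right (its origin says nothing of its shape). Its black lower arm, about 50 mm thick, leans up from the clamp at about x 0.445, y -0.147, z 0.05 to an elbow at about x 0.495, y -0.01, z 0.49; from there the upper arm rises steeply to the left and away, to about x 0.6, y 0.25, z 0.85 and the lamp head beyond. The switch boxes all stand to the left (+y) of the lower arm, below the upper one

How it is judged (in metres and radians):
On the way, in this order (a step that is already met when the one before it is completed fails the run):
1. the round key is in (value of joint round_key above 0.008 m), for 0.2 s.
2. the bar key is in (value of joint bar_key above 0.008 m), for 0.2 s.
3. the square key is in (value of joint square_key above 0.008 m), for 0.2 s.
At the end, for the whole second after the job is handed in: The round, bar and square keys are each at least 8 mm in (of 12), the cross key less than 4 mm; every box stands level (within 0.06 rad), at rest and within 20 mm of where it was; every bystander is within 30 mm of where it was (value of joint each of round_key, bar_key, square_key above 0.008 m and value of joint cross_key below 0.004 m and distance of each of round_box, bar_box, square_box, cross_box from where it was at the start of the episode below 0.02 m and angle between each of round_box, bar_box, square_box, cross_box's own z axis and vertical below 0.06 rad and linear speed of each of round_box, bar_box, square_box, cross_box below 0.02 m/s and distance of each of tip_tin, hex_keys, tape_black, relay_carton, marker_black from where it was at the start of the episode below 0.03 m); the robot touches nothing.
It fails at once if a key is pressed before the one ahead of it in the order is in ((value of joint bar_key above 0.004 m and value of joint round_key below 0.008 m) or (value of joint square_key above 0.004 m and value of joint bar_key below 0.008 m) or (value of joint square_key above 0.004 m and value of joint round_key below 0.008 m)).
It fails at once if the cross key is pressed (value of joint cross_key above 0.004 m).
It fails at once if a key or its box is pushed harder than 25 N (contact force between the fingers and round_box above 25 N or contact force between the fingers and bar_box above 25 N or contact force between the fingers and square_box above 25 N or contact force between the fingers and cross_box above 25 N).
It fails at once if a box is lifted more than 8 mm, tipped more than 0.2 rad or shifted more than 20 mm (height (world z) of any of round_box, bar_box, square_box, cross_box above 0.008 m or angle between any of round_box, bar_box, square_box, cross_box's own z axis and vertical above 0.2 rad or distance of any of round_box, bar_box, square_box, cross_box from where it was at the start of the episode above 0.02 m).
It fails at once if a bystander is lifted or shifted more than 30 mm (distance of any of tip_tin, hex_keys, tape_black, relay_carton, marker_black from where it was at the start of the episode above 0.03 m).
It also fails if it takes over 53 s, if anything falls off the work surface, if the arm or the gripper's body presses on something with over 40 N, if the wrist force passes 120 N, or if a joint passes its speed limit or range.

### The arm

A 6-joint arm with a two-finger parallel gripper is mounted at the origin on a cart in front of the work surface, level with it; the furniture and walls round the work are solid. World frame = base frame: x ahead of the robot, y to its left, z up, the work surface at z = 0. Lengths are in mm, angles in rad, forces in N, time in s.
With the tool pointing down it reaches from about 300 to 775 mm from the base axis. Payload 14.6 kg.
Tool frame: the origin (TCP) lies at the very end of the fingers, on their centre line; the grasp point (between the pads) lies 19 mm behind it; z points along the fingers, y is the line along which they close (so a half turn about z gives the same grasp; the last joint's range is limited). The gripper opens to 94 mm and grips with 3 to 60 N. Pads are 16 mm wide; open, the fingers measure 119 mm over their backs; the gripper's body (75 mm by 177 mm) begins 78 mm behind the grasp point.
Start: joints at [-1.23, 0.3, 1.521, -0, 1.321, -0.067], TCP at [218.117, -504.89, 205.446] pointing down, gripper open.
Joint ranges: [-3.03, 3.03], [-0.79, 2.21], [0.23, 2.52], [-1.04, 4.18], [0, 3.07], [-2.55, 2.55]. Speed limits (rad/s): [2.22, 2.22, 2.57, 3.14, 3.14, 3.14].

### API

Orientations are given as [roll, pitch, yaw] about the fixed x, y, z axes, in that order (R = Rz(yaw) Ry(pitch) Rx(roll)).
In Python, from cell import manip, camera, get_calibration gives the robot as it stands. The module is installed in compiled form; this text tells all that it offers.
- The arm moves only by the tool jog_arm, never from a script. Its argument "plan" is one flat list of numbers, 6 for each row, row after row: the shift along the world's x, y, z in m, then the turn, a rotation vector about the world's x, y, z in degrees. A call has 1 to 20 rows; each row is the pose to reach, as a shift and turn from the pose commanded when the call began; what a row does not reach only later rows make up. A row lasts 1/10 s, in which the tool goes at most 50 mm and 8.59 degrees, less where a joint would pass 70% of its speed; a pose out of reach is approached as far as the arm can. A call with a gripper value outside its range is refused whole. "claw" is the finger opening in m, from 0 to 0.094, set as the call begins (left out, the last holds). The fingers move at their own pace and stop on an object; "force" is the grip in N (left out, the last holds). Time passes only in rows, so rows that repeat a pose let the fingers close. It gives the time, the measured TCP pose, the force, the opening and the grip force at its end, in the units of the state.
- manip.read_state(): the state, without advancing time (a new reading comes with each control period).
- camera(name): name is "scene" or "top"; returns (picture, depth): 480x640x3 uint8, red, green, blue; 480x640 float32, mm along the optical axis (not along the pixel's ray), 0 where there is no reading.
- get_calibration(name): a dict with "fx", "fy", "cx", "cy" (pixels), "k1" (the pictures are not rectified: a ray, as slopes to the right and down, at radius r is drawn at 1 + k1 r^2 times it, then the intrinsics apply), "origin" and "attitude" of the camera in the world. Camera axes: x right, y down, z forward; pixel columns grow to the right and rows downward; lengths in mm; the calibration is good to about 2 mm. A picture is of the moment at which its call begins. get_calibration takes no time and is no camera call.
- manip.sign_off(): hands the job in; it is judged then, once.
The state is a dict: "clock": time; "joints": joint angles; "qd": joint speeds; "effort": joint torques, N m; "eef_pos": TCP position; "eef_rot": TCP orientation; "wrist_force": force on the tool from outside, world axes, zero at the start; "moment": the same for the moment, N m; "finger_gap": finger opening in mm; "finger_force": force on a finger pad.
Only numpy, scipy, OpenCV 4.12 (cv2) and the standard library are available. Lean on these libraries where they do the work, as an engineer would, in place of code of your own. Each camera call takes 0.05 s, during which the arm holds its last target. There are 200 camera calls.

## Working session

There is one attempt and no reset: what is moved stays moved. The work goes in short steps, Python scripts to look and compute and a tool call to move; the robot and the scene stay as the last step left them, time stands still between calls to the robot, and variables do not carry over. Pictures are saved under pics/ and viewed, at most 10 in all, crops included, and the job is handed in when it is done.

Besides the shell and the picture viewer there is one more tool, called after ">>>" by a JSON object that holds its "op" and its "data", one argument or row to a line. jog_arm: Moves the arm, as the interface text tells. Its arguments: {"type":"object","properties":{"plan":{"type":"array"},"claw":{"type":"number"},"force":{"type":"number"}},"required":["plan"]}

```bash
mkdir -p pics
cat > h.py <<'E'
import numpy as np, cv2
from cell import manip, camera, get_calibration
def world(name, depth):
    c=get_calibration(name)
    K=np.array([[c['fx'],0,c['cx']],[0,c['fy'],c['cy']],[0,0,1.]])
    v,u=np.mgrid[0:480,0:640]
    p=cv2.undistortPoints(np.stack([u,v],-1).reshape(-1,1,2).astype(np.float64),K,np.array([c['k1'],0,0,0.])).reshape(480,640,2)
    P=np.dstack([p[...,0]*depth,p[...,1]*depth,depth]).astype(float)
    A=np.array(c['attitude'],float)
    if A.shape!=(3,3):
        from scipy.spatial.transform import Rotation as R
        A=R.from_euler('xyz',A.ravel()).as_matrix()
    return P@A.T+np.array(c['origin'])
E
python3 - <<'E'
from h import *
for n in('top','scene'):
    im,d=camera(n); cv2.imwrite(f'pics/{n}0.png',im[...,::-1]); np.savez(f'{n}0.npz',im=im,d=d)
    print(n,get_calibration(n))
print(manip.read_state())
E
```

```text
top {'fx': 482.24221500881515, 'fy': 482.24221500881515, 'cx': 306.84487421053285, 'cy': 241.28480228275703, 'k1': -0.05279160366626729, 'origin': array([347.19718067, 175.9218931 , 837.67674626]), 'attitude': array([-2.87067037,  0.00600063, -1.69323279])}
scene {'fx': 610.1174758972321, 'fy': 610.1174758972321, 'cx': 309.4845923887895, 'cy': 233.28618430149763, 'k1': 0.01969777503400563, 'origin': array([ 265.26748908, 1216.48458573,  699.95148117]), 'attitude': array([-2.14226405,  0.0105192 , -2.86658879])}
{'clock': 0.1, 'joints': array([-1.22957206e+00,  3.00368208e-01,  1.52149750e+00,  6.41512731e-06,
        1.32072312e+00, -6.66109204e-02]), 'qd': array([-0.00188213, -0.00036651, -0.00159652, -0.00036941,  0.00049544,
       -0.00114689]), 'effort': array([ 3.93862929e-04, -5.32645583e+01, -3.53285551e+01,  7.09389593e-02,
        2.34849192e-02, -7.06622336e-05]), 'eef_pos': array([ 218.05802061, -504.67318307,  204.97813344]), 'eef_rot': array([-3.14059911e+00, -7.25069830e-05,  4.07833562e-01]), 'wrist_force': array([ 0.18168526, -0.26536512, -0.11961333]), 'moment': array([-0.00628537,  0.04891984,  0.01275761]), 'finger_force': 0.0, 'finger_gap': 94.13826632640819}
```

View pics/top0.png

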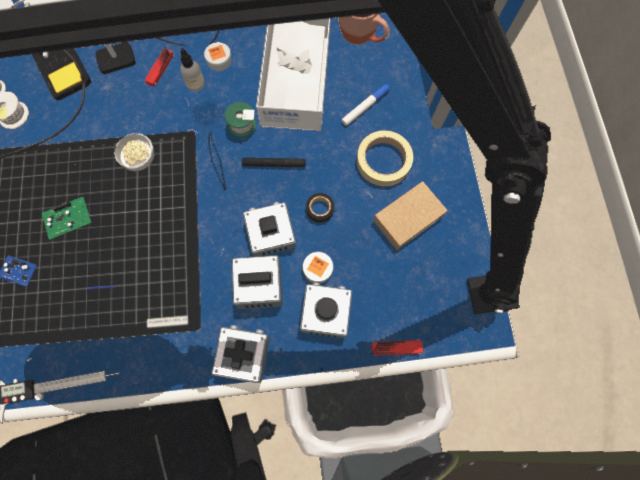

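View pics/scene0.png

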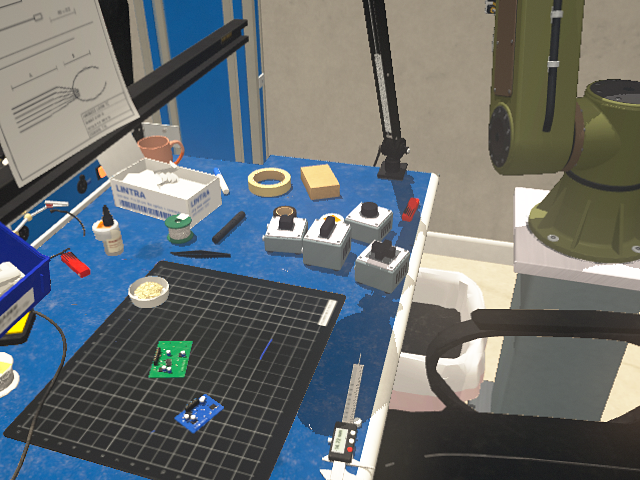

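The top view shows the square key at (268,226), bar at (255,279), round at (326,309), cross at (239,353), with the lamp clamp at (490,294). The scene view shows the same four boxes, with the lamp arm standing behind them.

Run:
```python
from h import *
z=np.load('top0.npz'); im,d=z['im'],z['d']; W=world('top',d)
g=im.astype(int).sum(-1)
for n,(u,v),h in(('round',(326,309),70),('bar',(255,279),85),('square',(268,226),62),('cross',(239,353),76)):
    s=np.zeros((480,640),bool); s[v-38:v+38,u-38:u+38]=1
    m=s&(abs(W[...,2]-h)<8)&(d>0)&(g<200)
    m=cv2.morphologyEx(m.astype(np.uint8),cv2.MORPH_OPEN,np.ones((3,3),np.uint8))>0
    nb,lab,st,ce=cv2.connectedComponentsWithStats(m.astype(np.uint8)); k=1+st[1:,4].argmax(); q=W[lab==k]
    r=cv2.minAreaRect(q[:,:2].astype(np.float32))
    b=s&(abs(W[...,2]-(h-20))<6)&(d>0); nb,lab,st,ce=cv2.connectedComponentsWithStats(b.astype(np.uint8)); k=1+st[1:,4].argmax(); qb=W[lab==k]; rb=cv2.minAreaRect(qb[:,:2].astype(np.float32))
    print(n,len(q),'z',np.median(q[:,2]).round(1),'key',np.round(r[0]),np.round(r[1]),round(r[2]),'box',np.round(rb[0]),np.round(rb[1]),round(rb[2],1),'ztop',np.median(qb[:,2]).round(1))
# lamp extents: points x>300, z>100
for z0 in range(50,800,75):
    m=(d>0)&(abs(W[...,2]-z0)<15)&(W[...,0]>250)&(W[...,1]>-300)&(W[...,1]<300)&(g<200)
    if m.sum()>10: q=W[m]; print(z0,m.sum(),np.percentile(q,[2,98],axis=0).round()[:,:2].tolist())
print('worktop z',np.median(W[(d>0)&(abs(W[...,2])<15)][:,2]))
```

```text
Traceback (most recent call last):
ValueError: attempt to get argmax of an empty sequence
```

Run:
```python
from h import *
z=np.load('top0.npz'); im,d=z['im'],z['d']; W=world('top',d)
for u,v in((326,309),(255,279),(268,226),(239,353),(150,220),(350,240),(313,330)): print(u,v,d[v,u],W[v,u].round(),im[v,u])
```

```text
326 309 770.2704 [445. 138.  66.] [78 77 75]
255 279 766.23285 [504. 244.  84.] [67 66 67]
268 226 814.58655 [597. 216.  60.] [75 72 73]
239 353 744.8647 [393. 281.  74.] [43 43 44]
150 220 881.6847 [655. 434.   0.] [55 54 53]
350 240 871.182 [572.  75.  -2.] [ 49  89 133]
313 330 778.28656 [416. 162.  49.] [147 143 142]
```

```bash
cat > m.py <<'E'
from h import *
z=np.load('top0.npz'); im,d=z['im'],z['d']; W=world('top',d)
g=im.astype(int).sum(-1)
def big(m):
    nb,lab,st,ce=cv2.connectedComponentsWithStats(m.astype(np.uint8)); return W[lab==1+st[1:,4].argmax()]
for n,(u,v),h in(('round',(326,309),70),('bar',(255,279),85),('square',(268,226),62),('cross',(239,353),76)):
    s=np.zeros((480,640),bool); s[v-38:v+38,u-38:u+38]=1
    q=big(s&(abs(W[...,2]-h)<8)&(d>0)); qb=big(s&(abs(W[...,2]-(h-20))<6)&(d>0))
    r,rb=[cv2.minAreaRect(a[:,:2].astype(np.float32)) for a in(q,qb)]
    print(n,len(q),'z',np.median(q[:,2]).round(1),'key',np.round(r[0]),np.round(r[1]),round(r[2]),'box',np.round(rb[0]),np.round(rb[1]),round(rb[2],1),'ztop',np.median(qb[:,2]).round(1))
for z0 in range(50,800,75):
    m=(d>0)&(abs(W[...,2]-z0)<15)&(W[...,0]>250)&(W[...,1]>-300)&(W[...,1]<350)&(g<150)
    if m.sum()>10: q=W[m]; print(z0,m.sum(),np.percentile(q,[2,98],axis=0).round()[:,:2].tolist())
for u,v in((320,268),(320,208),(397,348),(410,215),(273,162)): print('bystander',W[v,u].round())
E
python3 m.py
```

```text
round 350 z 68.2 key [447. 137.] [32. 32.] 83 box [447. 137.] [78. 77.] 75.5 ztop 48.4
bar 326 z 83.0 key [508. 246.] [51. 16.] 86 box [508. 246.] [77. 77.] 86.5 ztop 63.4
square 314 z 63.1 key [541. 244.] [77. 14.] 83 box [602. 217.] [77. 77.] 6.8 ztop 40.4
cross 446 z 74.4 key [392. 283.] [39. 38.] 28 box [392. 283.] [77. 76.] 73.6 ztop 55.0
50 91 [[383.0, -153.0], [591.0, 271.0]]
125 148 [[431.0, -154.0], [444.0, -108.0]]
200 188 [[440.0, -130.0], [453.0, -83.0]]
275 264 [[448.0, -105.0], [462.0, -58.0]]
350 1964 [[459.0, -70.0], [805.0, 346.0]]
425 505 [[467.0, -56.0], [481.0, -7.0]]
500 2447 [[463.0, -32.0], [508.0, 26.0]]
575 3581 [[504.0, 20.0], [537.0, 83.0]]
bystander [521. 137.  28.]
bystander [639. 121.   1.]
bystander [372.  26.  16.]
bystander [595. -33.  32.]
bystander [735. 197.  14.]
```

>>> {"op": "jog_arm", "data": {
  "plan": [0.016, 0.03, 0, 0, 0, -4, 0.032, 0.06, 0, 0, 0, -8, 0.048, 0.09, 0, 0, 0, -12, 0.064, 0.12, 0, 0, 0, -16, 0.08, 0.15, 0, 0, 0, -20, 0.096, 0.18, 0, 0, 0, -24, 0.112, 0.21, 0, 0, 0, -27.4, 0.112, 0.24, 0, 0, 0, -27.4, 0.112, 0.27, 0, 0, 0, -27.4, 0.112, 0.3, 0, 0, 0, -27.4, 0.112, 0.33, 0, 0, 0, -27.4, 0.112, 0.36, 0, 0, 0, -27.4, 0.112, 0.39, 0, 0, 0, -27.4, 0.112, 0.42, 0, 0, 0, -27.4, 0.112, 0.45, 0, 0, 0, -27.4, 0.112, 0.48, 0, 0, 0, -27.4, 0.112, 0.51, 0, 0, 0, -27.4, 0.112, 0.54, 0, 0, 0, -27.4, 0.112, 0.57, 0, 0, 0, -27.4, 0.112, 0.6, 0, 0, 0, -27.4],
  "claw": 0,
  "force": 10
}}

```text
clock: 2.1
eef_pos: [329.8, 96.4, 205.4]
eef_rot: [-3.142, -0.0, -0.07]
wrist_force: [1.2, 0.3, 1.1]
finger_gap: 0.6
finger_force: 0.0
```

>>> {"op": "jog_arm", "data": {
  "plan": [0.02, 0.007, 0, 0, 0, 0, 0.04, 0.014, 0, 0, 0, 0, 0.06, 0.021, 0, 0, 0, 0, 0.08, 0.028, 0, 0, 0, 0, 0.1, 0.035, 0, 0, 0, 0, 0.117, 0.042, -0.01, 0, 0, 0, 0.117, 0.042, -0.03, 0, 0, 0, 0.117, 0.042, -0.05, 0, 0, 0, 0.117, 0.042, -0.07, 0, 0, 0, 0.117, 0.042, -0.09, 0, 0, 0, 0.117, 0.042, -0.11, 0, 0, 0, 0.117, 0.042, -0.12, 0, 0, 0, 0.117, 0.042, -0.12, 0, 0, 0, 0.117, 0.042, -0.12, 0, 0, 0, 0.117, 0.042, -0.12, 0, 0, 0]
}}

```text
clock: 3.6
eef_pos: [447.6, 137.2, 86.3]
eef_rot: [-3.141, -0.001, -0.07]
wrist_force: [0.6, 0.7, 0.1]
finger_gap: 0.6
finger_force: 0.0
```

Run:
```python
from h import *
print(manip.read_state())
im,d=camera('scene'); cv2.imwrite('pics/s1.png',cv2.resize(im[180:320,240:440,::-1],None,fx=4,fy=4))
```

```text
{'clock': 3.6, 'joints': array([2.19216940e-01, 2.62495797e-01, 1.87257708e+00, 5.33590602e-05,
       1.00510938e+00, 1.86044532e+00]), 'qd': array([-6.10094153e-04,  8.84387227e-05,  1.11285082e-03,  8.16779449e-04,
       -2.29632970e-03,  1.20531826e-03]), 'effort': array([-1.00799545e-02, -4.49913239e+01, -2.95726544e+01, -5.11219041e-03,
       -6.78342883e-02,  5.61909951e-05]), 'eef_pos': array([447.57999085, 137.22951095,  86.34985253]), 'eef_rot': array([-3.14114661e+00, -1.33876025e-03, -7.04609235e-02]), 'wrist_force': array([0.61815499, 0.67952984, 0.07115847]), 'moment': array([-0.01191157,  0.01064637,  0.00022996]), 'finger_force': 0.0, 'finger_gap': 0.5854638717194771}
```

View pics/s1.png

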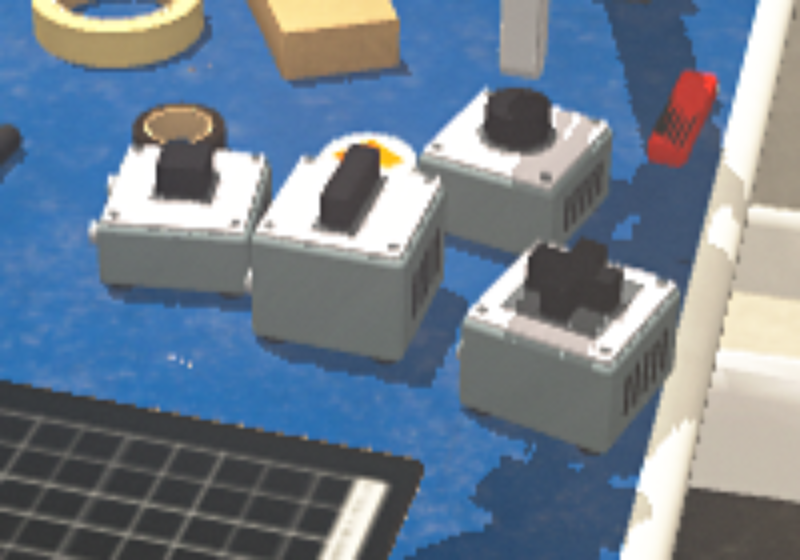

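The crop shows the closed fingertip at (520,75), directly above the round key at (520,110).

>>> {"op": "jog_arm", "data": {
  "plan": [0, 0, -0.005, 0, 0, 0, 0, 0, -0.01, 0, 0, 0, 0, 0, -0.012, 0, 0, 0, 0, 0, -0.014, 0, 0, 0, 0, 0, -0.016, 0, 0, 0, 0, 0, -0.018, 0, 0, 0, 0, 0, -0.02, 0, 0, 0, 0, 0, -0.022, 0, 0, 0, 0, 0, -0.024, 0, 0, 0, 0, 0, -0.025, 0, 0, 0, 0, 0, -0.025, 0, 0, 0, 0, 0, -0.025, 0, 0, 0]
}}

```text
clock: 4.85
eef_pos: [447.1, 137.1, 60.4]
eef_rot: [3.142, 0.0, -0.07]
wrist_force: [-0.9, -1.0, 1.6]
finger_gap: 0.3
finger_force: 0.9
```

>>> {"op": "jog_arm", "data": {
  "plan": [0, 0, -0.001, 0, 0, 0, 0, 0, -0.002, 0, 0, 0, 0, 0, -0.003, 0, 0, 0, 0, 0, -0.004, 0, 0, 0, 0, 0, -0.005, 0, 0, 0, 0, 0, -0.005, 0, 0, 0, 0, 0, -0.005, 0, 0, 0]
}}

```text
clock: 5.55
eef_pos: [447.2, 137.1, 55.6]
eef_rot: [-3.142, -0.0, -0.07]
wrist_force: [-1.5, -0.5, 6.2]
finger_gap: 0.6
finger_force: 3.1
```

>>> {"op": "jog_arm", "data": {
  "plan": [0, 0, 0.005, 0, 0, 0, 0, 0, 0.02, 0, 0, 0, 0, 0, 0.04, 0, 0, 0, 0, 0, 0.065, 0, 0, 0, 0, 0, 0.075, 0, 0, 0, 0.01, 0.018, 0.075, 0, 0, 0, 0.02, 0.036, 0.075, 0, 0, 0, 0.03, 0.054, 0.075, 0, 0, 0, 0.04, 0.072, 0.075, 0, 0, 0, 0.05, 0.09, 0.075, 0, 0, 0, 0.061, 0.109, 0.075, 0, 0, 0, 0.061, 0.109, 0.075, 0, 0, 0, 0.061, 0.109, 0.065, 0, 0, 0, 0.061, 0.109, 0.055, 0, 0, 0, 0.061, 0.109, 0.045, 0, 0, 0, 0.061, 0.109, 0.045, 0, 0, 0, 0.061, 0.109, 0.045, 0, 0, 0]
}}

```text
clock: 7.25
eef_pos: [508.0, 245.8, 100.2]
eef_rot: [3.141, 0.0, -0.071]
wrist_force: [-0.7, 0.6, 0.1]
finger_gap: 0.4
finger_force: 0.0
```

Run:
```python
from h import *
im,d=camera('scene'); cv2.imwrite('pics/s2.png',cv2.resize(im[180:320,240:440,::-1],None,fx=4,fy=4))
im,d=camera('top'); W=world('top',d)
print(manip.read_state()['wrist_force'], W[309,326].round(),W[305,322].round(),W[312,330].round())
```

```text
[-0.18107119 -0.50151803  0.43592843] [390. 159. 502.] [393. 162. 501.] [387. 157. 503.]
```

View pics/s2.png

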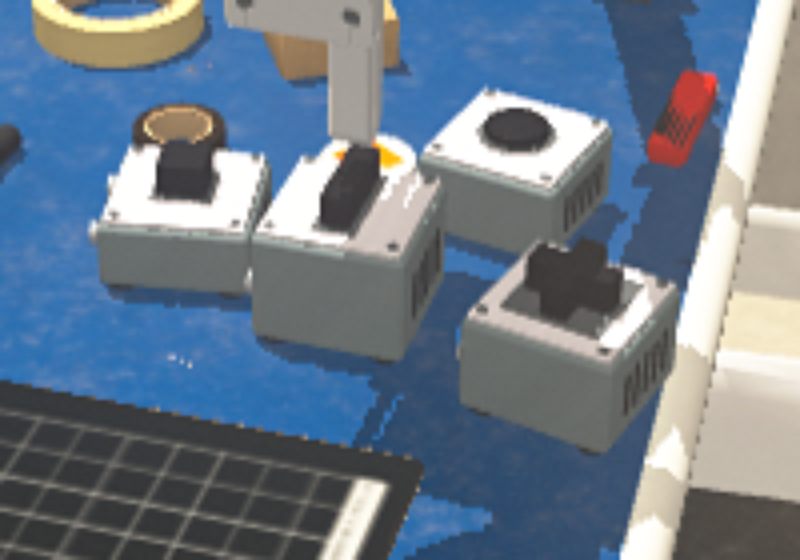

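The round key at (518,130) is now clearly in. The finger at (355,135) stands over the bar key.

>>> {"op": "jog_arm", "data": {
  "plan": [0, 0, -0.006, 0, 0, 0, 0, 0, -0.011, 0, 0, 0, 0, 0, -0.013, 0, 0, 0, 0, 0, -0.015, 0, 0, 0, 0, 0, -0.017, 0, 0, 0, 0, 0, -0.019, 0, 0, 0, 0, 0, -0.021, 0, 0, 0, 0, 0, -0.023, 0, 0, 0, 0, 0, -0.025, 0, 0, 0, 0, 0, -0.026, 0, 0, 0, 0, 0, -0.027, 0, 0, 0, 0, 0, -0.028, 0, 0, 0, 0, 0, -0.029, 0, 0, 0, 0, 0, -0.03, 0, 0, 0, 0, 0, -0.03, 0, 0, 0, 0, 0, -0.03, 0, 0, 0]
}}

```text
clock: 8.95
eef_pos: [508.2, 246.1, 70.7]
eef_rot: [-3.142, -0.0, -0.07]
wrist_force: [-3.3, -1.6, 6.2]
finger_gap: 1.0
finger_force: 3.0
```

>>> {"op": "jog_arm", "data": {
  "plan": [0, 0, 0.005, 0, 0, 0, 0, 0, 0.02, 0, 0, 0, 0, 0, 0.04, 0, 0, 0, 0, 0, 0.05, 0, 0, 0, 0, 0, 0.05, 0, 0, 0, 0.02, -0.006, 0.05, 0, 0, 0, 0.04, -0.012, 0.05, 0, 0, 0, 0.06, -0.018, 0.05, 0, 0, 0, 0.08, -0.025, 0.05, 0, 0, 0, 0.094, -0.029, 0.05, 0, 0, 0, 0.094, -0.029, 0.05, 0, 0, 0, 0.094, -0.029, 0.035, 0, 0, 0, 0.094, -0.029, 0.02, 0, 0, 0, 0.094, -0.029, 0.008, 0, 0, 0, 0.094, -0.029, 0.008, 0, 0, 0, 0.094, -0.029, 0.008, 0, 0, 0]
}}

```text
clock: 10.55
eef_pos: [601.9, 217.3, 78.2]
eef_rot: [3.141, 0.0, -0.07]
wrist_force: [-0.6, 0.3, 0.3]
finger_gap: 0.2
finger_force: 0.0
```

Run:
```python
from h import *
im,d=camera('scene'); cv2.imwrite('pics/s3.png',cv2.resize(im[180:320,240:440,::-1],None,fx=4,fy=4))
```

```text
(no output)
```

View pics/s3.png

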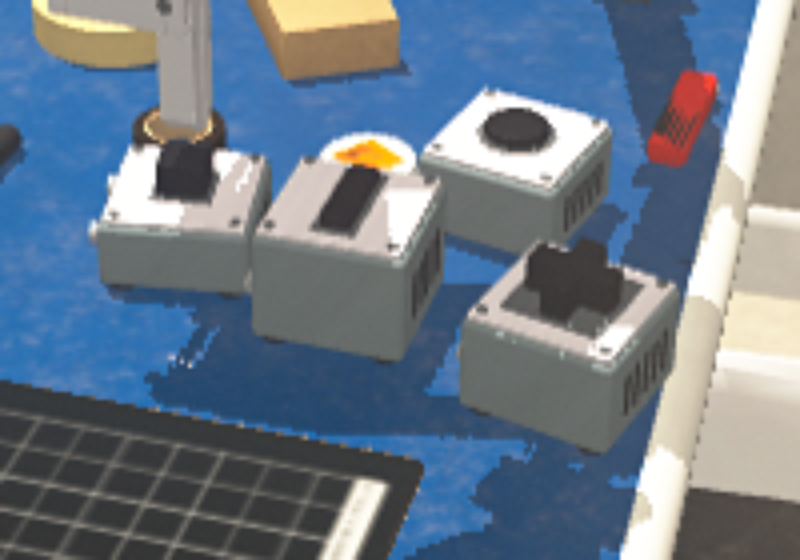

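The bar key at (350,198) is in, and the finger at (185,125) stands over the square key.

>>> {"op": "jog_arm", "data": {
  "plan": [0, 0, -0.006, 0, 0, 0, 0, 0, -0.012, 0, 0, 0, 0, 0, -0.014, 0, 0, 0, 0, 0, -0.016, 0, 0, 0, 0, 0, -0.018, 0, 0, 0, 0, 0, -0.02, 0, 0, 0, 0, 0, -0.022, 0, 0, 0, 0, 0, -0.024, 0, 0, 0, 0, 0, -0.026, 0, 0, 0, 0, 0, -0.027, 0, 0, 0, 0, 0, -0.028, 0, 0, 0, 0, 0, -0.029, 0, 0, 0, 0, 0, -0.03, 0, 0, 0, 0, 0, -0.031, 0, 0, 0, 0, 0, -0.031, 0, 0, 0, 0, 0, -0.031, 0, 0, 0]
}}

```text
clock: 12.2
eef_pos: [602.2, 217.1, 47.8]
eef_rot: [-3.142, -0.0, -0.07]
wrist_force: [-3.8, -1.5, 6.7]
finger_gap: 0.9
finger_force: 3.0
```

>>> {"op": "jog_arm", "data": {
  "plan": [0, 0, 0.005, 0, 0, 0, 0, 0, 0.02, 0, 0, 0, 0, 0, 0.04, 0, 0, 0, 0, 0, 0.06, 0, 0, 0, 0, 0, 0.08, 0, 0, 0, 0, 0, 0.1, 0, 0, 0, 0, 0, 0.1, 0, 0, 0, 0, 0, 0.1, 0, 0, 0]
}}

```text
clock: 13.0
eef_pos: [602.1, 217.1, 147.6]
eef_rot: [-3.141, -0.001, -0.07]
wrist_force: [-0.3, 0.2, 0.3]
finger_gap: 0.5
finger_force: 0.0
```

Run:
```python
from h import *
im,d=camera('scene'); cv2.imwrite('pics/s4.png',cv2.resize(im[180:320,240:440,::-1],None,fx=4,fy=4))
```

```text
(no output)
```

View pics/s4.png

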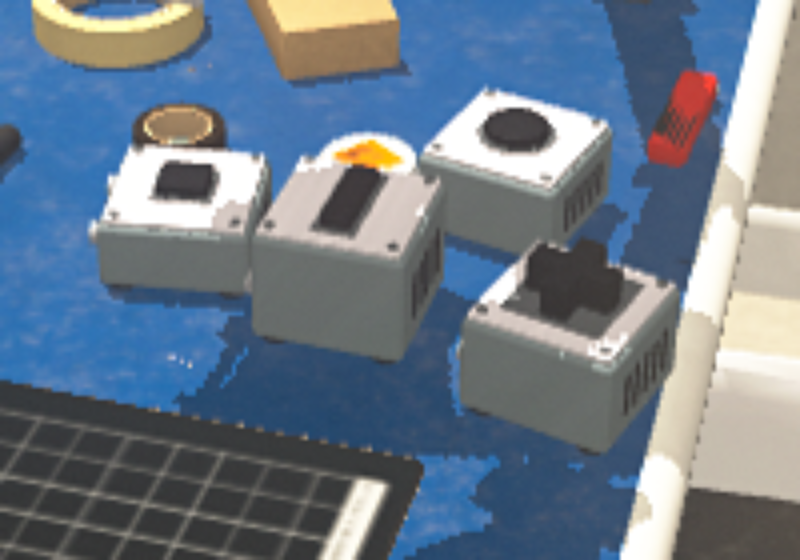

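Square (185,180), bar (350,198) and round (518,130) are all in. The cross (575,280) is still out, and the boxes have not moved.

```bash
python3 -c "
from cell import manip
print(manip.sign_off())"
```

```text
the job is handed in; nothing more can be done
None
```

I pressed the round, bar and square keys fully in, in that order, with about 6–7 N on each. The cross key is still out and nothing else looks disturbed in the last picture. The job is handed in at about 13 s; `sign_off` gave no verdict.

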